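# Put sample bottles away in the fitted drawer

### The job

Put away the three capped sample bottles that stand on the bench: pull the sample drawer open, lower each bottle upright into the empty front-row pocket of its own shape and size so that it stands on the pocket's floor, then push the drawer fully shut. Never let a bottle topple; leave the bottles already stored in the back row in their pockets, and do not disturb the cup, the tube rack and the beaker.

Things in the scene. Friction and masses are not known exactly. Their poses are not given: they have to be found in the camera images.
- cabinet: Low light-grey steel bench-top cabinet with one drawer, 240 deep (x) x 340 wide (y) x 150 mm high, fixed. Origin: centre of its underside, on the bench. Its front faces its own -x axis (towards the robot); it may be turned a few degrees. In the drawer lies a dark grey insert, top face 66 mm above the bench, with two rows (82 mm apart in x) of three pockets (95 mm apart in y).
- drawer (a joint): How far the drawer is out, in m: 0 = fully shut, 0.16 = end stop. It slides along the cabinet's -x axis with about 4 N of friction and stays where it is left. Lime-green front 334 mm wide, 16 mm thick; shut, its outer face is 136 mm in front of the cabinet's origin; its top edge is 138 mm above the bench. The white drawer sides reach 90 mm above the bench.
- drawer_handle (a point): Centre of the drawer's steel bar handle: a level round bar 10 mm thick and 130 mm long along y, 42 mm in front of the drawer front (held by a post at each end), 118 mm above the bench (32 mm below the cabinet's top). Axes as the cabinet's. It moves with the drawer.
- pocket_large (a point): Centre of the floor of the large round pocket of the empty front row, left (+y): 71 mm wide, 42 mm deep, through to the white drawer floor 24 mm above the bench. The front row lies 43 mm behind the inner face of the drawer front and is clear of the cabinet when the drawer is over 0.08 out. Axes as the cabinet's. It moves with the drawer, as do all pockets.
- pocket_square (a point): Centre of the floor of the square pocket in the middle of the empty front row: 57 x 57 mm, its sides along the cabinet's x and y, 42 mm deep, floor 24 mm above the bench. Axes as the cabinet's. It moves with the drawer.
- pocket_small (a point): Centre of the floor of the small round pocket of the empty front row, right (-y): 49 mm wide, 42 mm deep, floor 24 mm above the bench. Axes as the cabinet's. It moves with the drawer.
- bottle_large: Large round sample bottle standing on the bench, off-white plastic with paper label, 98 mm high: body 64 mm in diameter up to 58 mm, shoulder, neck 40 mm in diameter from 70 mm, white screw cap 46 mm in diameter from 78 to 98 mm. 0.12 to 0.24 kg. Origin: centre of its underside, z up.
- bottle_square: Square sample bottle standing on the bench, off-white plastic with two paper labels, 98 mm high: body 50 x 50 mm (sides along its x and y, rounded edges) up to 64 mm, shoulder, neck 32 mm in diameter from 72 mm, round white screw cap 38 mm in diameter from 78 to 98 mm. 0.10 to 0.20 kg. Origin: centre of its underside, z up.
- bottle_small: Small round sample bottle standing on the bench, off-white plastic with paper label, 88 mm high: body 42 mm in diameter up to 56 mm, shoulder, neck 28 mm in diameter from 64 mm, white screw cap 34 mm in diameter from 70 to 88 mm. 0.06 to 0.13 kg. Origin: centre of its underside, z up.
- stored_large: A bottle like bottle_large that already stands in the large pocket of the drawer's back row. Origin: centre of its underside.
- stored_square: A bottle like bottle_square that already stands in the square pocket of the drawer's back row. Origin: centre of its underside.
- stored_small: A bottle like bottle_small that already stands in the small pocket of the drawer's back row. Origin: centre of its underside.
- cup: Bystander: loose white plastic cup, 68 mm across the rim, 75 mm high, beyond the bottles. Origin: centre of its underside.
- tube_rack: Bystander: loose white tube rack, 200 x 90 mm, 70 mm high, with tubes in it up to 102 mm high, at the far right. Origin: centre of its underside, long side along its x.
- beaker: Bystander: loose glass beaker, 84 mm across, 100 mm high, on the left. Origin: centre of its underside.

How it is judged:
On the way, in this order (a step that is already met when the one before it is completed fails the run):
1. the drawer is pulled out by more than 80 mm, so that the front row is clear of the cabinet (value of joint drawer above 0.08 m), for 0.2 s.
2. with the drawer still out by over 80 mm, all three bottles are let go, upright (0.12 rad) on the floors of their own front-row pockets (underside centre within 8 mm) (value of joint drawer above 0.08 m and distance between bottle_large and pocket_large below 0.008 m and angle between each of bottle_large, bottle_square, bottle_small's own z axis and vertical below 0.12 rad and distance between bottle_square and pocket_square below 0.008 m and distance between bottle_small and pocket_small below 0.008 m and contact force between the fingers and bottle_large below 0.1 N and contact force between the fingers and bottle_square below 0.1 N and contact force between the fingers and bottle_small below 0.1 N), for 0.2 s.
At the end, for the whole second after the job is handed in: The drawer is shut to within 8 mm; each of the three bottles is at rest and upright (within 0.12 rad) in its own front-row pocket, the centre of its underside within 8 mm of the centre of the pocket's floor; the three stored bottles are back within 15 mm of where they were, upright in their pockets (value of joint drawer below 0.008 m and distance between bottle_large and pocket_large below 0.008 m and angle between each of bottle_large, bottle_square, bottle_small, stored_large, stored_square, stored_small's own z axis and vertical below 0.12 rad and distance between bottle_square and pocket_square below 0.008 m and distance between bottle_small and pocket_small below 0.008 m and linear speed of each of bottle_large, bottle_square, bottle_small below 0.02 m/s and distance of each of stored_large, stored_square, stored_small from where it was at the start of the episode below 0.015 m); the robot touches nothing.
It fails at once if a bottle topples (leans more than 0.8 rad) (angle between any of bottle_large, bottle_square, bottle_small's own z axis and vertical above 0.8 rad).
It fails at once if a stored bottle is lifted out of its pocket (height (world z) of any of stored_large, stored_square, stored_small above 0.06 m).
It fails at once if the cup, tube rack or beaker is shifted by more than 30 mm (distance of any of cup, tube_rack, beaker from where it was at the start of the episode above 0.03 m).
It also fails if it takes over 72 s, if anything falls off the work surface, if the arm or the gripper's body presses on something with over 40 N, if the wrist force passes 120 N, or if a joint passes its speed limit or range.

### The arm

A 7-joint arm with a two-finger parallel gripper is mounted at the origin on the work surface. World frame = base frame: x ahead of the robot, y to its left, z up, the work surface at z = 0. Lengths are in m, angles in rad, forces in N, time in s.
With the tool pointing down it reaches from about 0.425 to 0.875 m from the base axis. Payload 8.4 kg.
Tool frame: the origin (TCP) lies where the fingers leave the gripper's body, on its centre line; the fingertips stand 73 mm ahead of it and the grasp point (between the pads) lies 54 mm ahead of it; z points along the fingers, y is the line along which they close (so a half turn about z gives the same grasp; the last joint's range is limited). The gripper opens to 85 mm and grips with 20 to 120 N. Pads are 22 mm wide; open, the fingers measure 114 mm over their backs; the gripper's body (76 mm by 85 mm) begins 54 mm behind the grasp point. The pads swing forward as they close: fully open they stand 13 mm farther back than shut.
Start: joints at [-1.449, 0.333, 0.04, 1.465, -0.013, 1.343, -0.059], TCP at [0.142, 0.634, 0.304] pointing down, gripper open.
Joint ranges: [-2.58, 2.58], [-0.38, 2.09], [-1.3, 1.39], [0.25, 2.4], [-1.5, 4.64], [0.08, 2.09], [-2.65, 2.65]. Speed limits (rad/s): [2.22, 2.22, 2.79, 2.79, 3.14, 3.14, 3.14].

### API

Orientations are given as a unit quaternion [w, x, y, z].
In Python, from station import env gives the robot as it stands.
- The arm moves only by the tool step_arm, never from a script. Its argument "series" is a list that holds one entry, the list of rows, each a list of 6 numbers: the shift along the tool's x, y, z in mm, then the turn, a rotation vector about the tool's x, y, z in rad. In form: [[[x, y, z, ax, ay, az], ...]]. A call has 1 to 10 rows; each row is the pose to reach, as a shift and turn from the pose commanded when the call began, along the tool's axes at that moment; what a row does not reach only later rows make up. A row lasts 1/8 s, in which the tool goes at most 62.5 mm and 10.7 degrees, less where a joint would pass 70% of its speed; a pose out of reach is approached as far as the arm can. A call with a gripper value outside its range is refused whole. "hand" is the closure, from -1 (fully open) to 1 (shut), set as the call begins (left out, the last holds). The fingers move at their own pace and stop on an object; "force" is the grip in N (left out, the last holds). Time passes only in rows, so rows that repeat a pose let the fingers close. It gives the time, the measured TCP pose, the force, the opening and the grip force at its end, in the units of the state.
- env.get_state(): the state, without advancing time (a new reading comes with each control period).
- env.get_image(name): name is "side" or "top" or "wrist"; returns the picture (420x560x3 uint8, red, green, blue); there is no depth.
- env.camera_model(name): a dict with "K" (3x3 intrinsics, pixels), "rvec" (rotation vector, rad) and "tvec" (3), from world to camera coordinates, as OpenCV has them. Camera axes: x right, y down, z forward; pixel columns grow to the right and rows downward; lengths in m; the calibration is good to about 2 mm. The wrist camera is an equidistant fisheye: a pixel r from the principal point sees the ray r / f radians off the axis. A picture is of the moment at which its call begins: read the wrist's pose just before it. camera_model takes no time and is no camera call; for the wrist camera it gives the pose at the moment of the call.
- env.hand_in(): hands the job in; it is judged then, once.
The state is a dict: "time": time; "joint_pos": joint angles; "dq": joint speeds; "tau": joint torques, N m; "tcp_pos": TCP position; "eef_rot": TCP orientation; "contact_force": force on the tool from outside, world axes, zero at the start; "moment": the same for the moment, N m; "opening": finger opening in m; "gripper_force": force on a finger pad.
Only numpy, scipy, OpenCV 4.12 (cv2) and the standard library are available. Lean on these libraries where they do the work, as an engineer would, in place of code of your own. Each camera call takes 0.05 s, during which the arm holds its last target. There are 200 camera calls.

## Working session

There is one attempt and no reset: what is moved stays moved. The work goes in short steps, Python scripts to look and compute and a tool call to move; the robot and the scene stay as the last step left them, time stands still between calls to the robot, and variables do not carry over. Pictures are saved under pics/ and viewed, at most 10 in all, crops included, and the job is handed in when it is done.

Besides the shell and the picture viewer there is one more tool, called after "Call:" as name([rows], argument=value, ...), one row to a line, values as JSON. step_arm: Moves the arm, as the interface text tells. Its arguments: {"type":"object","properties":{"series":{"type":"array","items":{"type":"array","items":{"type":"array","items":{"type":"number"}}}},"hand":{"type":"number"},"force":{"type":"number"}},"required":["series"]}

```bash
mkdir -p pics; ls; cat > h.py <<'E'
import numpy as np, cv2
from station import env
from scipy.spatial.transform import Rotation as R
def save(n,f):
    im=env.get_image(n); cv2.imwrite(f'pics/{f}.png',cv2.cvtColor(im,cv2.COLOR_RGB2BGR)); return im
def ray(n,uv,m=None):
    m=m or env.camera_model(n); K=np.array(m['K']); Rm=cv2.Rodrigues(np.array(m['rvec'],float))[0]; t=np.array(m['tvec']).ravel()
    x=(np.atleast_2d(uv)-K[:2,2])/[K[0,0],K[1,1]]
    if n=='wrist':
        r=np.linalg.norm(x,axis=1,keepdims=True); d=np.hstack([x/np.maximum(r,1e-9)*np.sin(r),np.cos(r)])
    else: d=np.hstack([x,np.ones((len(x),1))])
    return -Rm.T@t, d@Rm
def onz(n,uv,z,m=None):
    c,d=ray(n,uv,m); return c+d*((z-c[2])/d[:,2])[:,None]
def proj(n,P):
    m=env.camera_model(n); K=np.array(m['K'])
    return cv2.projectPoints(np.array(P,float).reshape(-1,3),np.array(m['rvec'],float),np.array(m['tvec'],float),K,None)[0].reshape(-1,2)
E
python3 - <<'E'
from h import *
a=save('top','top0');b=save('side','side0')
cv2.imwrite('pics/w0.png',cv2.cvtColor(env.get_image('wrist'),cv2.COLOR_RGB2BGR))
for n in('top','side','wrist'):
    m=env.camera_model(n);print(n,np.round(m['K'],1).tolist(),ray(n,[[280,210]]))
s=env.get_state();print(s['tcp_pos'],s['eef_rot'],s['time'],s['opening'])
E
```

```text
pics
top [[436.6, 0.0, 280.2], [0.0, 436.6, 216.4], [0.0, 0.0, 1.0]] (array([0.45025382, 0.02028721, 1.56392254]), array([[ 0.1106567 ,  0.00414323, -0.99395748]]))
side [[427.4, 0.0, 281.5], [0.0, 427.4, 205.1], [0.0, 0.0, 1.0]] (array([0.50525339, 0.56676737, 1.15659036]), array([[ 0.08663707, -0.44671968, -0.89054885]]))
wrist [[325.2, 0.0, 279.2], [0.0, 325.2, 210.5], [0.0, 0.0, 1.0]] (array([0.07898944, 0.64860365, 0.3733622 ]), array([[ 0.25014855, -0.05555142, -0.96661251]]))
[0.14230251 0.63396312 0.30324883] [-4.11329272e-05  1.10169396e-01  9.93912641e-01 -6.04600995e-04] 0.15 0.0857264224605998
```

View pics/top0.png

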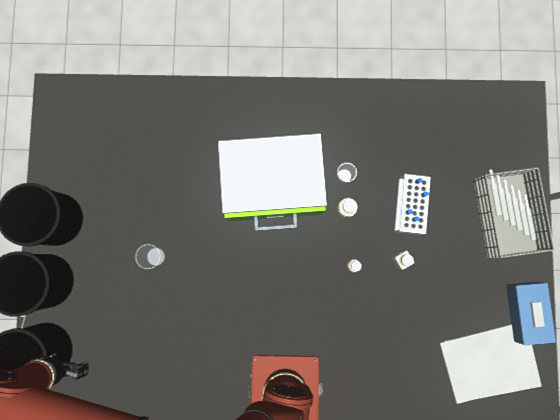

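View pics/side0.png

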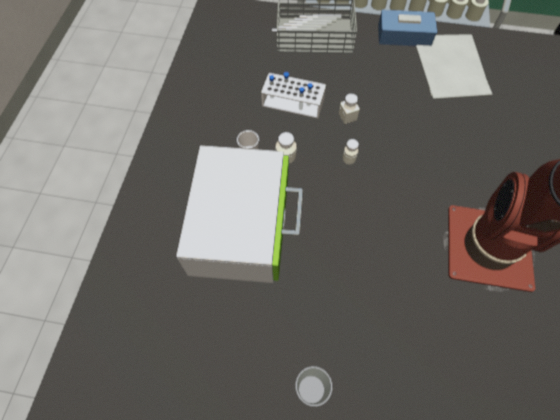

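Top view: cabinet top spans about (219,141)–(326,211), handle at (275,226). Caps are at large (348,206), small (354,266), square (404,260); the cup at (346,172) is close behind the large bottle. The side view agrees: caps at (286,139), (352,145), (351,100).

```bash
python3 - <<'E'
from h import *
t=cv2.imread('pics/top0.png');s=cv2.imread('pics/side0.png')
g=cv2.cvtColor(t,cv2.COLOR_BGR2GRAY)
# cabinet top
m=((t.min(2)>180)).astype(np.uint8); m[:120]=0;m[240:]=0;m[:,:200]=0;m[:,332:]=0
c=max(cv2.findContours(m,0,2)[0],key=cv2.contourArea)
P=onz('top',c[:,0,:].astype(float),.15)[:,:2]
r=cv2.minAreaRect((P*1000).astype(np.float32));print('cab',r,cv2.boxPoints(r).tolist())
# green edge
hsv=cv2.cvtColor(t,cv2.COLOR_BGR2HSV);gm=cv2.inRange(hsv,(30,120,80),(60,255,255))
yx=np.argwhere(gm[190:230,210:335])[:,::-1]+[210,190]
Pg=onz('top',yx.astype(float),.138);
rr=cv2.minAreaRect((Pg[:,:2]*1000).astype(np.float32));print('green',rr)
for nm,uv,suv,z in(('L',(348,206),(286,139),.098),('Q',(404,260),(351,100),.098),('S',(354,266),(352,145),.088)):
    for n,im,q in(('top',t,uv),('side',s,suv)):
        x,y=q;W=14;cr=im[y-W:y+W,x-W:x+W].min(2)
        mk=(cr>205).astype(np.uint8)
        k,l,st,ce=cv2.connectedComponentsWithStats(mk)
        i=1+np.argmax(st[1:,4]);print(nm,n,st[i],ce[i]+[x-W,y-W],onz(n,ce[i]+[x-W,y-W],z)[0].round(4))
# enlarge views
a=cv2.resize(t[180:290,330:430],None,fx=4,fy=4,interpolation=2);b=cv2.resize(s[85:195,270:370],None,fx=4,fy=4,interpolation=2)
cv2.imwrite('pics/z.png',np.hstack([a,b[:440]]))
E
```

```text
cab ((730.8486938476562, 55.967071533203125), (239.45721435546875, 340.84429931640625), 5.118258953094482) [[596.393798828125, 215.02850341796875], [626.8011474609375, -124.45674896240234], [865.3035888671875, -103.0943603515625], [834.896240234375, 236.39089965820312]]
green ((602.0043334960938, 44.029144287109375), (17.190195083618164, 333.2295227050781), 5.161783218383789)
L top [  6   6  17  18 217] [348.29953917 206.52073733] [ 0.629  -0.2042  0.098 ]
L side [  8   9  13  10 103] [285.85436893 138.45631068] [ 0.6341 -0.2083  0.098 ]
Q top [  6   5  18  18 164] [405.2195122  259.87804878] [ 0.4526 -0.3944  0.098 ]
Q side [10  9  9  7 52] [351.09615385  98.15384615] [ 0.4545 -0.402   0.098 ]
S top [12  8  9 12 82] [355.7804878  265.67073171] [ 0.4306 -0.2311  0.088 ]
S side [10  9  9  8 47] [352.17021277 143.65957447] [ 0.4326 -0.2314  0.088 ]
```

View pics/z.png

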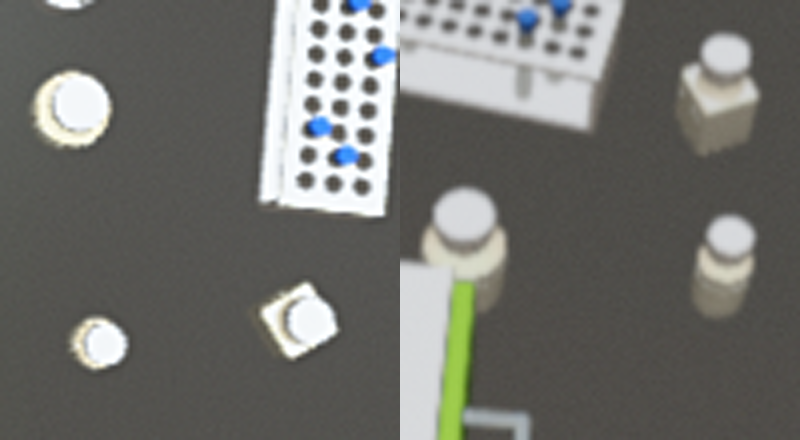

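The zoom shows the square bottle turned about 37° (corners (262,315), (305,283), (337,325)), with all caps clear. The cabinet centre is (0.7305, 0.056) at a yaw of 5.1°, and both its size and the green front check out. I'll write a move planner and go to the handle.

```bash
cat >> h.py <<'E'
C0=np.array([.7305,.056]); YAW=np.radians(5.13)
def cab(x,y): c,s=np.cos(YAW),np.sin(YAW); return C0+[c*x-s*y,s*x+c*y]
def rel(P,ydeg,start=None):
    """start=(pos,ydeg) pose commanded (tool down); ydeg heading of tool y"""
    def M(a): a=np.radians(a); y=np.array([np.cos(a),np.sin(a),0]); z=np.array([0,0,-1.]); return np.array([np.cross(y,z),y,z]).T
    if start is None:
        s=env.get_state(); p=s['tcp_pos']; q=s['eef_rot']; A=R.from_quat([q[1],q[2],q[3],q[0]]).as_matrix()
    else: p=np.array(start[0]); A=M(start[1])
    d=A.T@(np.array(P)-p)*1000; w=R.from_matrix(A.T@M(ydeg)).as_rotvec()
    print(np.round(d,1).tolist(),np.round(w,3).tolist())
E
python3 - <<'E'
from h import *
h=cab(-178,0) if 0 else cab(-.178,0);print(h)
rel([*h,.25],5.1)
rel([*h,.172],5.1)
print(cab(-.178-.115,0),cab(-.077-.115,.095),cab(-.077-.115,0),cab(-.077-.115,-.095))
E
```

```text
[0.553213   0.04008399]
[-531.0, -489.4, 53.9] [-0.001, 0.001, 1.261]
[-531.0, -489.3, 131.9] [-0.001, 0.001, 1.261]
[0.43867365 0.02980117] [0.53077458 0.13345163] [0.53926908 0.03883216] [ 0.54776358 -0.0557873 ]
```

Call:
step_arm([
  [[-531,-489,54,0,0,1.261],[-531,-489,54,0,0,1.261],[-531,-489,54,0,0,1.261],[-531,-489,54,0,0,1.261],[-531,-489,54,0,0,1.261],[-531,-489,54,0,0,1.261],[-531,-489,54,0,0,1.261],[-531,-489,54,0,0,1.261],[-531,-489,54,0,0,1.261],[-531,-489,54,0,0,1.261]],
], hand=0.06, force=40)

```text
time: 1.4
tcp_pos: [0.4979, 0.1201, 0.2573]
eef_rot: [-0.0, 0.675, 0.738, 0.0]
contact_force: [1.1, 1.0, 0.3]
opening: 0.0405
gripper_force: 0.0
```

```bash
python3 - <<'E'
from h import *
rel([*cab(-.178,0),.25],5.1)
E
```

```text
[-84.6, 47.9, 7.3] [0.0, -0.001, 0.0]
```

Call:
step_arm([
  [[-84,48,7,0,0,0],[-84,48,7,0,0,0],[-84,48,7,0,0,0],[-84,48,7,0,0,0]],
])

```text
time: 1.9
tcp_pos: [0.5521, 0.0432, 0.25]
eef_rot: [-0.0, 0.675, 0.738, -0.0]
contact_force: [-0.1, -0.3, -0.1]
opening: 0.0404
gripper_force: 0.0
```

```bash
python3 - <<'E'
from h import *
rel([*cab(-.178,0),.25],5.1)
save('wrist','w1')
E
```

```text
[-3.2, 0.9, -0.0] [-0.001, -0.0, 0.0]
```

View pics/w1.png

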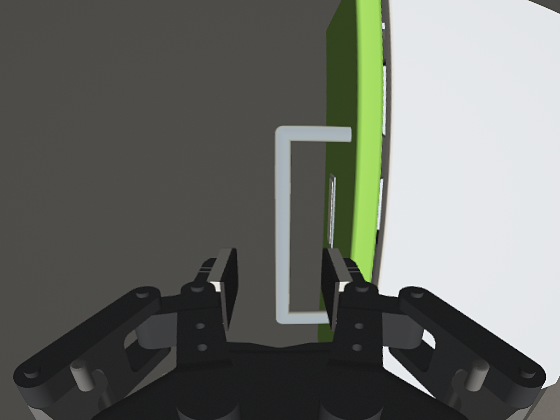

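The wrist view shows the bar as a vertical strip at column 283 (rows 128–322), between the fingers. I'll check its position.

```bash
python3 - <<'E'
from h import *
P=onz('wrist',np.array([[282.,132],[282,318],[282.,225]]),.118);print(P)
d=(P[:,:2]-C0);c,s=np.cos(YAW),np.sin(YAW);print(d@np.array([[c,-s],[s,c]]))
E
```

```text
[[ 0.54820802  0.10498     0.118     ]
 [ 0.5603774  -0.02639134  0.118     ]
 [ 0.55367718  0.04537886  0.118     ]]
[[-0.1771822   0.06508359]
 [-0.17680824 -0.06684966]
 [-0.17706424  0.00523216]]
```

Call:
step_arm([
  [[-3,1,30,0,0,0],[-3,1,78,0,0,0],[-3,1,78,0,0,0],[-3,1,78,0,0,0]],
])

```text
time: 2.45
tcp_pos: [0.5542, 0.0402, 0.1738]
eef_rot: [0.0, 0.675, 0.738, 0.001]
contact_force: [0.6, 0.5, 0.2]
opening: 0.0403
gripper_force: 0.0
```

The handle is where expected, to about 1 mm. Grip and pull.

Call:
step_arm([
  [[0,0,0,0,0,0],[0,0,0,0,0,0],[0,0,0,0,0,0],[0,0,0,0,0,0]],
], hand=1, force=40)

```text
time: 2.95
tcp_pos: [0.5542, 0.0397, 0.1738]
eef_rot: [0.0, 0.675, 0.738, 0.001]
contact_force: [-3.2, 0.2, 8.6]
opening: 0.0086
gripper_force: 39.1
```

Call:
step_arm([
  [[0,-15,0,0,0,0],[0,-35,0,0,0,0],[0,-60,0,0,0,0],[0,-85,0,0,0,0],[0,-105,0,0,0,0],[0,-118,0,0,0,0],[0,-118,0,0,0,0],[0,-118,0,0,0,0]],
])

```text
time: 3.95
tcp_pos: [0.4367, 0.0292, 0.1737]
eef_rot: [-0.0, 0.675, 0.738, 0.001]
contact_force: [-4.4, -0.1, 16.8]
opening: 0.0083
gripper_force: 42.2
```

Call:
step_arm([
  [[0,0,0,0,0,0],[0,0,0,0,0,0],[0,0,0,0,0,0],[0,0,-50,0,0,0],[0,0,-110,0,0,0],[0,0,-110,0,0,0]],
], hand=0.06)

```text
time: 4.7
tcp_pos: [0.438, 0.0292, 0.2862]
eef_rot: [0.001, 0.675, 0.738, 0.003]
contact_force: [1.3, 0.6, -0.4]
opening: 0.0402
gripper_force: 0.0
```

```bash
python3 - <<'E'
from h import *
save('top','top1')
rel([.445,-.26,.28],-85)
E
```

```text
[-288.7, -17.8, 3.4] [0.001, -0.004, 1.573]
```

Call:
step_arm([
  [[-289,-18,3,0,0,1.573],[-289,-18,3,0,0,1.573],[-289,-18,3,0,0,1.573],[-289,-18,3,0,0,1.573],[-289,-18,3,0,0,1.573],[-289,-18,3,0,0,1.573],[-289,-18,3,0,0,1.573],[-289,-18,3,0,0,1.573],[-289,-18,3,0,0,1.573],[-289,-18,3,0,0,1.573]],
], hand=-1)

```text
time: 6.0
tcp_pos: [0.4434, -0.2601, 0.2782]
eef_rot: [-0.0, 0.999, 0.044, -0.001]
contact_force: [-0.2, 0.9, -0.2]
opening: 0.0853
gripper_force: 0.0
```

```bash
python3 - <<'E'
from h import *
s=env.get_state();print(s['tcp_pos'],s['eef_rot'],s['joint_pos'])
m=env.camera_model('wrist')
np.save('m2.npy',m,allow_pickle=True)
w=save('wrist','w2')
t=cv2.imread('pics/top1.png')[110:300,190:430]
t=cv2.resize(t,None,fx=1.75,fy=1.75,interpolation=2); 
w=cv2.cvtColor(w,cv2.COLOR_RGB2BGR);w=cv2.resize(w,None,fx=.68,fy=.68)
H=max(t.shape[0],w.shape[0]);o=np.zeros((H,t.shape[1]+w.shape[1],3),np.uint8);o[:t.shape[0],:t.shape[1]]=t;o[:w.shape[0],t.shape[1]:]=w
cv2.imwrite('pics/z2.png',o);print(o.shape)
E
```

```text
[ 0.44342067 -0.26014792  0.27820025] [-2.65845116e-05  9.99049445e-01  4.35791476e-02 -1.03103617e-03] [-0.57955366  0.09103614  1.09800308  1.86510306 -0.08463361  1.23783286
 -0.9389809 ]
(332, 801, 3)
```

View pics/z2.png

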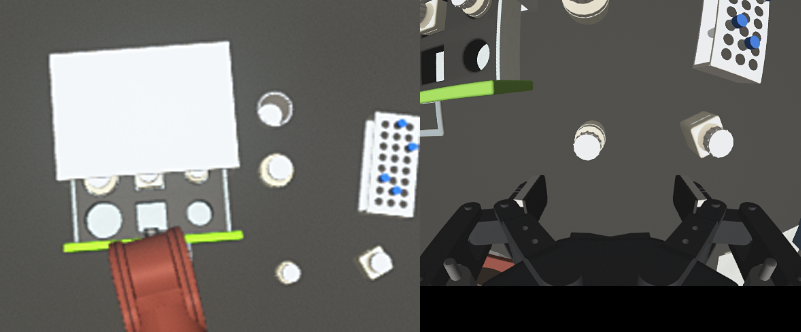

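Left (top view): the drawer is open, with the three front-row pockets clear of the cabinet. Right (wrist): small cap at full-resolution (246,213), square cap at (438,210). I'll measure both.

```bash
cat >> h.py <<'E'
def cap(im,uv,z,m,n='wrist',thr=235,W=45):
    x,y=uv; y0,x0=max(y-W,0),max(x-W,0); cr=im[y0:y+W,x0:x+W].min(2)
    k,l,st,ce=cv2.connectedComponentsWithStats((cr>thr).astype(np.uint8))
    i=min((j for j in range(1,k) if st[j,4]>60),key=lambda j:np.hypot(*(ce[j]+[x0,y0]-uv)))
    c=max(cv2.findContours((l==i).astype(np.uint8),0,2)[0],key=cv2.contourArea)[:,0,:]+[x0,y0]
    P=onz(n,c.astype(float),z,m)[:,:2]*1000
    (e,ax,an)=cv2.fitEllipse(P.astype(np.float32)); print('cap',np.round(e,1),'axes',np.round(ax,1)); return e
E
python3 - <<'E'
from h import *
w=cv2.imread('pics/w2.png');m=np.load('m2.npy',allow_pickle=True).item()
for thr in(225,240,250):
    cap(w,(246,213),.088,m,thr=thr);cap(w,(438,210),.098,m,thr=thr)
# pockets top view: bright floor blobs
t=cv2.imread('pics/top1.png')
for uv in((190+104/1.75,110+219/1.75),(190+151/1.75,110+217/1.75),(190+200/1.75,110+212/1.75)):
    print(uv,onz('top',[uv],.066)[0],onz('top',[uv],.024)[0])
hsv=cv2.cvtColor(t,cv2.COLOR_BGR2HSV);gm=cv2.inRange(hsv,(30,120,80),(60,255,255)); 
yx=np.argwhere(gm[200:265,215:340])[:,::-1]+[215,200]
P=onz('top',yx.astype(float),.138)[:,:2]
d=(P-C0);c,s=np.cos(YAW),np.sin(YAW);q=d@np.array([[c,-s],[s,c]])
print('front x, y range',np.percentile(q[:,0],[2,50,98]),np.percentile(q[:,1],[.5,99.5]))
E
```

```text
cap [ 431.1 -232.4] axes [31.7 32. ]
cap [ 453.3 -402.4] axes [35.4 35.8]Traceback (most recent call last):
  File "<stdin>", line 4, in <module>
  File "h.py", line 31, in cap
    i=min((j for j in range(1,k) if st[j,4]>60),key=lambda j:np.hypot(*(ce[j]+[x0,y0]-uv)))
ValueError: min() iterable argument is empty
```

```bash
python3 - <<'E'
from h import *
w=cv2.imread('pics/w2.png')
t=cv2.imread('pics/top1.png')
c,s=np.cos(YAW),np.sin(YAW);M=np.array([[c,-s],[s,c]])
hsv=cv2.cvtColor(t,cv2.COLOR_BGR2HSV);gm=cv2.inRange(hsv,(30,120,80),(60,255,255)); 
yx=np.argwhere(gm[200:265,215:340])[:,::-1]+[215,200]
q=(onz('top',yx.astype(float),.138)[:,:2]-C0)@M
print('front x, y range',np.percentile(q[:,0],[2,50,98]),np.percentile(q[:,1],[.5,99.5]))
for uv,r,z in(((249,235),.0355,.066),((276,234),.0285,.066),((304,231),.0245,.066)):
    cr=t[uv[1]-14:uv[1]+14,uv[0]-14:uv[0]+14].min(2)
    k,l,st,ce=cv2.connectedComponentsWithStats((cr>110).astype(np.uint8));i=l[14,14]
    e=ce[i]+[uv[0]-14,uv[1]-14];print(uv,st[i],e,'floor',(onz('top',e,.024)[0,:2]-C0)@M,'top',(onz('top',e,.066)[0,:2]-C0)@M)
rel([.431,-.232,.20],-85)
E
```

```text
front x, y range [-0.25423182 -0.24521837 -0.23759369] [-0.16679389  0.1665042 ]
(249, 235) [  4   0  24  25 458] [251.50873362 233.58951965] floor [-0.18717482  0.08699989] top [-0.18976974  0.08434036]
(276, 234) [  0   0  28  25 551] [274.7876588  231.08892922] floor [-0.18438098  0.00439463] top [-0.1870521   0.00398809]
(304, 231) [  0   0  26  26 428] [300.32476636 227.40186916] floor [-0.17798029 -0.08656836] top [-0.18082598 -0.08449397]
[-9.9, -29.2, 78.4] [-0.0, 0.002, 0.001]
```

Call:
step_arm([
  [[-10,-29,30,0,0,0],[-10,-29,60,0,0,0],[-10,-29,60,0,0,0],[-10,-29,60,0,0,0]],
])

```text
time: 6.55
tcp_pos: [0.4317, -0.233, 0.2201]
eef_rot: [0.001, 0.999, 0.043, -0.0]
contact_force: [0.1, 0.8, 0.9]
opening: 0.0853
gripper_force: 0.0
```

```bash
python3 - <<'E'
from h import *
rel([.431,-.232,.134],-85)
m=env.camera_model('wrist');w=env.get_image('wrist');w=cv2.cvtColor(w,cv2.COLOR_RGB2BGR);cv2.imwrite('pics/w3.png',w)
mm=m;K=np.array(m['K']);Rm=cv2.Rodrigues(np.array(m['rvec']))[0];p=Rm@np.array([.431,-.232,.088])+np.array(m['tvec']).ravel()
th=np.arctan2(np.hypot(p[0],p[1]),p[2]);uv=p[:2]/np.hypot(p[0],p[1])*th*K[0,0]+K[:2,2];print(uv)
for thr in(215,225):cap(w,tuple(uv.astype(int)),.088,m,thr=thr)
E
```

```text
[-0.6, -1.2, 86.1] [0.001, 0.0, -0.001]
[277.64852238 227.94789446]
cap [ 431.2 -232.5] axes [31.9 32.5]
cap [ 431.2 -232.5] axes [31.8 32.2]
```

Two views agree on (431,−232). Descend, grip, lift slightly.

Call:
step_arm([
  [[0,0,40,0,0,0],[0,0,86,0,0,0],[0,0,86,0,0,0],[0,0,86,0,0,0]],
])

```text
time: 7.1
tcp_pos: [0.4323, -0.2333, 0.1351]
eef_rot: [0.001, 0.999, 0.043, 0.001]
contact_force: [1.2, -0.5, 0.4]
opening: 0.0856
gripper_force: 0.0
```

Call:
step_arm([
  [[0,0,0,0,0,0],[0,0,0,0,0,0],[0,0,0,0,0,0],[0,0,0,0,0,0]],
], hand=1, force=40)

```text
time: 7.6
tcp_pos: [0.432, -0.2325, 0.1341]
eef_rot: [-0.0, 0.999, 0.043, 0.001]
contact_force: [-0.7, 1.4, 7.7]
opening: 0.0328
gripper_force: 39.0
```

```bash
python3 - <<'E'
from h import *
s=env.get_state();print(s['tcp_pos'],s['opening'],s['gripper_force'],s['contact_force'])
p=s['tcp_pos'];tgt=cab(-.1945,-.095);print(tgt)
rel([*p[:2],.30],-85)
rel([*tgt,.30],-84.9,((*p[:2],.30),-85))
E
```

```text
[ 0.43204774 -0.23247091  0.13409124] 0.032773982482170415 39.04827654361725 [-0.71547542  1.42547285  7.70850283]
[ 0.54527359 -0.05601084]
[0.2, -0.0, -165.9] [-0.0, -0.001, -0.0]
[128.2, -165.9, 0.0] [0.0, 0.0, -0.002]
```

Call:
step_arm([
  [[0,0,-30,0,0,0],[0,0,-80,0,0,0],[0,0,-130,0,0,0],[0,0,-166,0,0,0],[35,-45,-166,0,0,0],[70,-90,-166,0,0,0],[105,-135,-166,0,0,0],[128,-166,-166,0,0,0],[128,-166,-166,0,0,0],[128,-166,-166,0,0,0]],
])

```text
time: 8.85
tcp_pos: [0.5442, -0.0567, 0.2992]
eef_rot: [0.0, 0.999, 0.043, -0.0]
contact_force: [-1.0, -0.3, -1.1]
opening: 0.0328
gripper_force: 40.3
```

```bash
python3 - <<'E'
from h import *
s=env.get_state();print(s['opening'],s['gripper_force'],s['contact_force'],s['joint_pos'])
rel([*cab(-.1945,-.095),.158],-84.9)
m=env.camera_model('wrist');np.save('m4.npy',m);save('wrist','w4')
E
```

```text
0.03275754577673854 40.26330292224884 [-0.99173037 -0.32122013 -1.12019982] [-0.86863691  0.17734584  1.00959364  1.76131541 -0.15536504  1.28886154
 -1.30731407]
[1.2, -0.7, 141.2] [0.001, 0.001, -0.003]
```

View pics/w4.png

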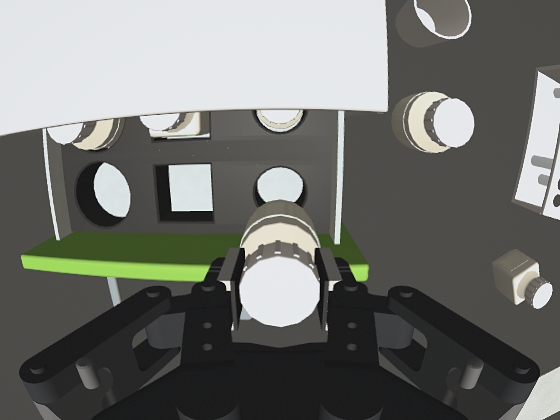

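Clear view: the small bottle is held upright. The square pocket's rim is about (155..213, 163..220), the large rim about (77..131, 162..226), and the small rim is around (280,190), partly hidden. I'll check the pocket positions with rays.

```bash
python3 - <<'E'
from h import *
w=cv2.imread('pics/w4.png');m=np.load('m4.npy',allow_pickle=True).item()
c,s=np.cos(YAW),np.sin(YAW);M=np.array([[c,-s],[s,c]])
f=lambda uv,z:np.round(((onz('wrist',np.array(uv,float),z,m)[:,:2]-C0)@M)*1000,1).tolist()
g=w.max(2).astype(int)
print('row192',[int(v) for v in g[192,68:220:3]])
print('col185',[int(v) for v in g[150:232:3,205]]); print('small row190',[int(v) for v in g[188,246:316:2]])
print('sq rim L,R',f([[155,192],[213,192]],.066),'T,B',f([[185,164],[185,220]],.066))
# floor of square: white blob
for uv,nm in(((190,190),'sq floor'),((112,190),'L floor'),((280,183),'S floor')):
    k,l,st,ce=cv2.connectedComponentsWithStats((g>110).astype(np.uint8));i=l[uv[1],uv[0]]
    x,y,W,H,_=st[i];print(nm,st[i],f([[x,y+H/2],[x+W,y+H/2],[x+W/2,y],[x+W/2,y+H]],.024))
cap(w,(454,123),.098,m,thr=225);cap(w,(540,293),.098,m,thr=225)
E
```

```text
row192 [69, 68, 54, 25, 27, 25, 25, 27, 25, 215, 228, 227, 226, 226, 227, 226, 226, 227, 226, 227, 230, 68, 75, 74, 74, 76, 76, 76, 77, 56, 25, 26, 27, 26, 181, 226, 227, 227, 227, 227, 228, 229, 228, 227, 228, 227, 226, 226, 47, 87, 87]
col185 [84, 83, 83, 82, 66, 233, 227, 225, 225, 227, 228, 228, 228, 227, 226, 228, 229, 229, 227, 227, 244, 29, 30, 29, 59, 76, 75, 75]
small row190 [93, 93, 93, 91, 51, 14, 240, 227, 227, 227, 228, 229, 229, 229, 229, 229, 228, 228, 228, 227, 228, 228, 228, 228, 227, 226, 226, 229, 157, 29, 59, 93, 90, 91, 91]
sq rim L,R [[-191.9, 28.6], [-192.8, -31.7]] T,B [[-164.8, -5.1], [-221.0, -1.1]]
sq floor [ 168  164   45   47 1958] [[-195.5, 29.3], [-196.4, -23.1], [-169.8, 1.1], [-223.0, 4.5]]
L floor [  94  162   37   55 1483] [[-195.4, 129.1], [-196.8, 76.6], [-163.5, 98.5], [-230.1, 106.8]]
S floor [ 257  167   46   35 1304] [[-193.6, -71.7], [-193.9, -121.4], [-174.8, -96.6], [-213.2, -96.4]]
cap [ 633.4 -209. ] axes [43.1 43.5]
cap [ 453.2 -402.4] axes [34.  35.1]
```

Pocket centres agree to about 1 mm with the model (row x = −194, y shift −1). Lower the small bottle.

```bash
python3 - <<'E'
from h import *
rel([*(cab(-.194,-.096)+[.0008,0]),.1585],-84.9)
E
```

```text
[2.6, -0.0, 140.9] [0.0, 0.0, -0.004]
```

Call:
step_arm([
  [[2,0,30,0,0,0],[2,0,70,0,0,0],[2,0,80,0,0,0],[2,0,80,0,0,0]],
])

```text
time: 9.4
tcp_pos: [0.5464, -0.0566, 0.2198]
eef_rot: [0.0, 0.999, 0.043, -0.0]
contact_force: [0.4, 0.4, -1.4]
opening: 0.0329
gripper_force: 40.2
```

```bash
python3 - <<'E'
from h import *
rel([*(cab(-.194,-.096)+[.0008,0]),.1585],-84.9)
E
```

```text
[0.2, 0.4, 61.3] [0.0, 0.0, -0.004]
```

Call:
step_arm([
  [[0,0,15,0,0,0],[0,0,30,0,0,0],[0,0,42,0,0,0],[0,0,52,0,0,0],[0,0,59,0,0,0],[0,0,61,0,0,0],[0,0,61,0,0,0]],
])

```text
time: 10.28
tcp_pos: [0.5468, -0.0559, 0.1585]
eef_rot: [0.0, 0.999, 0.043, 0.0]
contact_force: [0.1, 0.6, -0.2]
opening: 0.0332
gripper_force: 40.2
```

Call:
step_arm([
  [[0,0,0,0,0,0],[0,0,0,0,0,0],[0,0,0,0,0,0],[0,0,-50,0,0,0],[0,0,-110,0,0,0],[0,0,-130,0,0,0],[0,0,-130,0,0,0]],
], hand=-0.4)

```text
time: 11.15
tcp_pos: [0.5473, -0.0558, 0.2899]
eef_rot: [-0.0, 0.999, 0.044, 0.002]
contact_force: [0.5, -0.5, -0.7]
opening: 0.0598
gripper_force: 0.0
```

```bash
python3 - <<'E'
from h import *
c,s=np.cos(YAW),np.sin(YAW);M=np.array([[c,-s],[s,c]])
m=env.camera_model('wrist');w=cv2.cvtColor(env.get_image('wrist'),cv2.COLOR_RGB2BGR);cv2.imwrite('pics/w5.png',w)
K=np.array(m['K']);Rm=cv2.Rodrigues(np.array(m['rvec']))[0]
def px(P):
    p=Rm@np.array(P)+np.array(m['tvec']).ravel();r=np.hypot(p[0],p[1]);return tuple((p[:2]/r*np.arctan2(r,p[2])*K[0,0]+K[:2,2]).astype(int))
for q,z in(((*cab(-.194,-.096),.112),.112),((.6334,-.209,.098),.098),((.453,-.402,.098),.098)):
    e=np.array(cap(w,px(q),z,m,thr=220))/1000;print((e-C0)@M)
# square shoulder: look toward
rel([.453,-.402,.23],-53)
cv2.imwrite('pics/sq.png',cv2.resize(w[px((.453,-.402,.05))[1]-40:px((.453,-.402,.05))[1]+60,-130:],None,fx=3,fy=3))
E
```

```text
cap [545.9 -56.1] axes [31.8 31.9]
[-0.19387796 -0.09515753]
cap [ 633.3 -209. ] axes [43.3 43.6]
[-0.12048776 -0.25522657]
cap [ 453.  -402.3] axes [34.2 34.7]
[-0.31731773 -0.43161414]
[-123.6, 337.0, 58.1] [-0.0, -0.001, -0.559]
```

Small bottle is seated within 1 mm. Next the square bottle.

Call:
step_arm([
  [[-124,337,40,0,0,-0.559],[-124,337,40,0,0,-0.559],[-124,337,40,0,0,-0.559],[-124,337,40,0,0,-0.559],[-124,337,40,0,0,-0.559],[-124,337,40,0,0,-0.559],[-124,337,40,0,0,-0.559],[-124,337,40,0,0,-0.559],[-124,337,40,0,0,-0.559]],
], hand=-1)

```text
time: 12.32
tcp_pos: [0.4534, -0.4005, 0.2477]
eef_rot: [-0.001, 0.948, 0.319, 0.0]
contact_force: [0.4, 0.1, 0.2]
opening: 0.0856
gripper_force: 0.0
```

```bash
python3 - <<'E'
from h import *
s=env.get_state();print(s['tcp_pos'],s['joint_pos'])
m=env.camera_model('wrist');np.save('m6.npy',m);w=save('wrist','w6')
rel([.453,-.402,.142],-53)
E
```

```text
[ 0.45335401 -0.40045221  0.24768181] [-0.11869519  0.40839825  0.98910195  1.68932542 -0.35895602  1.24076303
  0.02933426]
[-1.4, 1.0, 105.9] [-0.001, -0.001, 0.003]
```

View pics/w6.png

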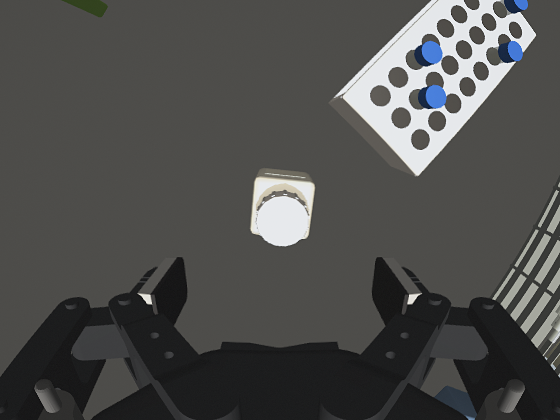

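The square bottle is centred ahead, with its shoulder edges running (257,177)–(314,183) and (255,182)–(251,233). I'll compute its yaw.

```bash
python3 - <<'E'
from h import *
w=cv2.imread('pics/w6.png');m=np.load('m6.npy',allow_pickle=True).item()
cap(w,(282,220),.098,m,thr=235);cap(w,(282,220),.098,m,thr=220)
P=onz('wrist',np.array([[259,177.],[313,183],[255.5,182],[251.5,231],[315,187],[311.5,235]]),.064,m)
for a,b in((0,1),(2,3),(4,5)):
    d=P[b]-P[a];print(np.degrees(np.arctan2(d[1],d[0]))%90,np.linalg.norm(d))
# minAreaRect of bright+cream blob on plane .064
msk=(w[150:250,230:340].max(2)>215).astype(np.uint8);c=max(cv2.findContours(msk,0,2)[0],key=cv2.contourArea)[:,0,:]+[230,150]
Q=onz('wrist',c.astype(float),.064,m)[:,:2]*1000
print(cv2.minAreaRect(Q.astype(np.float32)))
E
```

```text
Traceback (most recent call last):
  File "h.py", line 31, in cap
    i=min((j for j in range(1,k) if st[j,4]>60),key=lambda j:np.hypot(*(ce[j]+[x0,y0]-uv)))
ValueError: min() iterable argument is empty
```

```bash
python3 - <<'E'
from h import *
w=cv2.imread('pics/w6.png');m=np.load('m6.npy',allow_pickle=True).item()
print(w[215:225:4,282],w[200,256])
for t in (200,215,225):
  try: cap(w,(282,220),.098,m,thr=t)
  except Exception as e: print(t,'none')
P=onz('wrist',np.array([[259,177.],[313,183],[255.5,182],[251.5,231],[315,187],[311.5,235]]),.064,m)
for a,b in((0,1),(2,3),(4,5)):
    d=P[b]-P[a];print(np.degrees(np.arctan2(d[1],d[0]))%90,np.linalg.norm(d))
E
```

```text
[[236 233 231]
 [236 233 231]
 [236 233 231]] [230 233 231]
cap [ 457.5 -399.2] axes [41.3 49.1]
cap [ 457.9 -399. ] axes [40.3 49.2]
cap [ 452.9 -402.3] axes [35.4 37.5]
30.75898498968138 0.04308662766790637
31.43633961830139 0.04110189372924827
34.60891487540323 0.04045022006650011
```

```bash
python3 - <<'E'
from h import *
w=cv2.imread('pics/w6.png');m=np.load('m6.npy',allow_pickle=True).item()
g=w.max(2).astype(float)
def fit(pts):
    P=onz('wrist',np.array(pts,float),.064,m)[:,:2]*1000
    vx,vy,x,y=cv2.fitLine(P.astype(np.float32),cv2.DIST_HUBER,0,.01,.01).ravel()
    print(np.degrees(np.arctan2(vy,vx))%90,np.round([x,y],1))
def cross(prof,th=150):
    i=np.argmax(prof>th);return i-1+(th-prof[i-1])/(prof[i]-prof[i-1])
fit([[235+cross(g[y,235:280]),y] for y in range(187,228)])
fit([[335-cross(g[y,335:285:-1]),y] for y in range(192,232)])
print([int(v) for v in g[160:200,285]])
fit([[x,162+cross(g[162:190,x],205)] for x in range(264,308)])
E
```

```text
31.136738 [ 438.7 -383.1]
31.177158 [ 466.7 -422.7]
[78, 77, 78, 78, 77, 78, 78, 78, 78, 76, 104, 111, 112, 110, 106, 181, 117, 110, 117, 171, 223, 231, 233, 217, 214, 213, 212, 210, 210, 192, 90, 97, 96, 93, 242, 121, 221, 240, 236, 236]
31.285206 [ 474.6 -390.9]
```

```bash
python3 - <<'E'
from h import *
rel([.453,-.4023,.143],-58.8)
E
```

```text
[-1.6, 1.3, 104.9] [-0.001, -0.001, 0.104]
```

Call:
step_arm([
  [[-1.5,1,20,0,0,0.104],[-1.5,1,60,0,0,0.104],[-1.5,1,105,0,0,0.104],[-1.5,1,105,0,0,0.104],[-1.5,1,105,0,0,0.104]],
])

```text
time: 13.0
tcp_pos: [0.4526, -0.4039, 0.145]
eef_rot: [0.001, 0.963, 0.268, 0.0]
contact_force: [0.6, 0.5, 0.7]
opening: 0.0854
gripper_force: 0.0
```

Call:
step_arm([
  [[0,0,0,0,0,0],[0,0,0,0,0,0],[0,0,0,0,0,0],[0,0,0,0,0,0]],
], hand=1, force=40)

```text
time: 13.5
tcp_pos: [0.452, -0.4042, 0.1443]
eef_rot: [0.0, 0.964, 0.268, 0.001]
contact_force: [-1.0, 2.3, 6.4]
opening: 0.0366
gripper_force: 39.4
```

```bash
python3 - <<'E'
from h import *
s=env.get_state();p=s['tcp_pos'];q=s['eef_rot'];print(p,s['opening'],s['gripper_force'],s['contact_force'])
A=R.from_quat([q[1],q[2],q[3],q[0]]).as_matrix();print('heading',np.degrees(np.arctan2(A[1,1],A[0,1])),'bottle in tool',A.T@(np.array([.453,-.4023,p[2]])-p)*1000)
tgt=cab(-.194,-.001);rel([*tgt,.31],-84.9)
E
```

```text
[ 0.45200933 -0.40416854  0.14428149] 0.03656547141401433 39.39870893955231 [-1.00005002  2.2641686   6.4179267 ]
heading -58.96123185120423 bottle in tool [ 1.81227796e+00 -1.09019375e+00  8.58589218e-04]
[301.1, -334.4, -165.7] [0.001, -0.001, 0.453]
```

Call:
step_arm([
  [[0,0,-40,0,0,0],[0,0,-100,0,0,0],[0,0,-160,0,0,0],[0,0,-166,0,0,0.05],[37,-42,-166,0,0,0.15],[74,-84,-166,0,0,0.25],[111,-125,-166,0,0,0.35],[149,-167,-166,0,0,0.453],[187,-209,-166,0,0,0.453],[223,-250,-166,0,0,0.453]],
])

```text
time: 14.75
tcp_pos: [0.5138, -0.0728, 0.3094]
eef_rot: [-0.001, 0.999, 0.045, 0.0]
contact_force: [0.3, 0.4, -1.4]
opening: 0.0366
gripper_force: 40.9
```

```bash
python3 - <<'E'
from h import *
print(env.get_state()['opening'])
rel([*cab(-.1955,-.001),.31],-84.9)
E
```

```text
0.036623603156328156
[31.8, -107.9, -0.4] [-0.001, -0.001, 0.0]
```

Call:
step_arm([
  [[16,-54,0,0,0,0],[31,-106,0,0,0,0],[31,-106,0,0,0,0],[31,-106,0,0,0,0]],
])

```text
time: 15.25
tcp_pos: [0.5351, 0.0329, 0.3092]
eef_rot: [0.0, 0.999, 0.044, -0.0]
contact_force: [-0.1, -0.2, -0.9]
opening: 0.0367
gripper_force: 40.9
```

```bash
python3 - <<'E'
from h import *
rel([*cab(-.1955,-.001),.1685],-84.9)
m=env.camera_model('wrist');w=save('wrist','w7')
w=w[...,::-1];g=w.max(2).astype(float)
cv2.imwrite('pics/w7b.png',w)
c,s=np.cos(YAW),np.sin(YAW);M=np.array([[c,-s],[s,c]])
p=env.get_state()['tcp_pos']
e=np.array(cap(np.ascontiguousarray(w),(280,290),p[2]-.1443+.098,m,thr=225))/1000
print('cap cab',(e-C0)@M)
E
```

```text
[1.2, -4.6, 140.7] [0.001, 0.0, -0.001]
cap [537.1  33.4] axes [35.8 36. ]
cap cab [-0.19463494 -0.00526586]
```

View pics/w7.png

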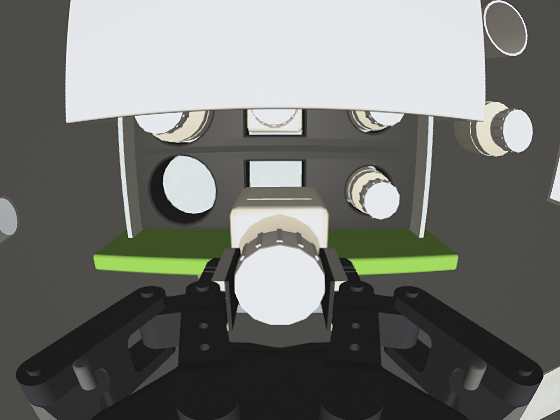

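The square bottle is held straight and parallel to its pocket (rim 249–303). It needs about −4.4 mm in y before lowering.

Call:
step_arm([
  [[1,-4.5,30,0,0,0],[1,-4.5,70,0,0,0],[1,-4.5,80,0,0,0],[1,-4.5,80,0,0,0]],
])

```text
time: 15.8
tcp_pos: [0.5359, 0.037, 0.2298]
eef_rot: [0.0, 0.999, 0.043, -0.0]
contact_force: [0.3, 0.2, -1.0]
opening: 0.0365
gripper_force: 40.8
```

```bash
python3 - <<'E'
from h import *
rel([*cab(-.1955,-.001),.1685],-84.9)
m=env.camera_model('wrist');w=np.ascontiguousarray(env.get_image('wrist')[...,::-1])
c,s=np.cos(YAW),np.sin(YAW);M=np.array([[c,-s],[s,c]])
p=env.get_state()['tcp_pos'];e=np.array(cap(w,(280,290),p[2]-.1443+.098,m,thr=225))/1000
print('cap cab',(e-C0)@M)
E
```

```text
[0.0, -0.5, 61.3] [0.0, 0.0, -0.002]
cap [538.2  37.5] axes [35.6 35.8]
cap cab [-0.1931812  -0.00120388]
```

Call:
step_arm([
  [[-0.4,0,15,0,0,0],[-0.4,0,30,0,0,0],[-0.4,0,42,0,0,0],[-0.4,0,52,0,0,0],[-0.4,0,59,0,0,0],[-0.4,0,61,0,0,0],[-0.4,0,61,0,0,0]],
])

```text
time: 16.73
tcp_pos: [0.5358, 0.0381, 0.1685]
eef_rot: [0.0, 0.999, 0.044, 0.0]
contact_force: [-1.0, -0.5, -1.6]
opening: 0.0369
gripper_force: 41.0
```

Call:
step_arm([
  [[0,0,0,0,0,0],[0,0,0,0,0,0],[0,0,0,0,0,0],[0,0,-50,0,0,0],[0,0,-110,0,0,0],[0,0,-120,0,0,0],[0,0,-120,0,0,0]],
], hand=-0.4)

```text
time: 17.6
tcp_pos: [0.5356, 0.0384, 0.2885]
eef_rot: [-0.001, 0.999, 0.045, 0.0]
contact_force: [0.1, 0.9, -0.6]
opening: 0.0594
gripper_force: 0.0
```

```bash
cat >> h.py <<'E'
def px(m,P):
    K=np.array(m['K']);Rm=cv2.Rodrigues(np.array(m['rvec']))[0]
    p=Rm@np.array(P)+np.array(m['tvec']).ravel();r=np.hypot(p[0],p[1]);return tuple((p[:2]/r*np.arctan2(r,p[2])*K[0,0]+K[:2,2]).astype(int))
c_,s_=np.cos(YAW),np.sin(YAW);MC=np.array([[c_,-s_],[s_,c_]])
E
python3 - <<'E'
from h import *
m=env.camera_model('wrist');w=np.ascontiguousarray(env.get_image('wrist')[...,::-1])
for q,z in((cab(-.194,-.001),.122),(cab(-.194,-.096),.112),((.6334,-.209),.098)):
    try: e=np.array(cap(w,px(m,(*q,z)),z,m,thr=222))/1000;print((e-C0)@MC)
    except Exception as x: print(x)
rel([.6333,-.209,.27],-84.9)
E
```

```text
cap [537.1  39.1] axes [35.8 38.7]
[-0.19413073  0.0004365 ]
cap [545.9 -55.9] axes [31.5 31.5]
[-0.19386534 -0.09498076]
cap [ 633.2 -209. ] axes [43.1 43.3]
[-0.12055832 -0.25524058]
[75.7, 255.2, 17.4] [-0.0, 0.001, 0.0]
```

Square is seated within 1 mm. Next the large bottle.

Call:
step_arm([
  [[18,60,0,0,0,0],[36,120,0,0,0,0],[54,180,0,0,0,0],[72,240,0,0,0,0],[75.5,255,20,0,0,0],[75.5,255,60,0,0,0],[75.5,255,60,0,0,0]],
], hand=-1)

```text
time: 18.52
tcp_pos: [0.6313, -0.2087, 0.2235]
eef_rot: [-0.001, 0.999, 0.044, -0.004]
contact_force: [0.0, 0.5, 0.3]
opening: 0.0854
gripper_force: 0.0
```

```bash
python3 - <<'E'
from h import *
m=env.camera_model('wrist');w=np.ascontiguousarray(env.get_image('wrist')[...,::-1])
e=cap(w,px(m,(.6333,-.209,.098)),.098,m,thr=222)
rel([e[0]/1000,e[1]/1000,.142],-84.9)
E
```

```text
cap [ 633.8 -209. ] axes [43.8 44.3]
[1.8, 0.4, 84.1] [-0.001, 0.004, -0.001]
```

Call:
step_arm([
  [[1.5,0.5,30,0,0,0],[1.5,0.5,65,0,0,0],[1.5,0.5,84,0,0,0],[1.5,0.5,84,0,0,0],[1.5,0.5,84,0,0,0]],
])

```text
time: 19.2
tcp_pos: [0.6355, -0.2099, 0.1459]
eef_rot: [0.0, 0.999, 0.044, 0.001]
contact_force: [-0.6, -0.3, 0.1]
opening: 0.0851
gripper_force: 0.0
```

Call:
step_arm([
  [[0,0,0,0,0,0],[0,0,0,0,0,0],[0,0,0,0,0,0],[0,0,0,0,0,0]],
], hand=1, force=45)

```text
time: 19.7
tcp_pos: [0.6352, -0.2096, 0.1452]
eef_rot: [0.0, 0.999, 0.044, 0.001]
contact_force: [-1.6, 1.5, 5.8]
opening: 0.0443
gripper_force: 45.5
```

```bash
python3 - <<'E'
from h import *
s=env.get_state();p=s['tcp_pos'];print(p,s['opening'],s['gripper_force'],s['contact_force'])
rel([.6335,-.209,p[2]],-84.9)
rel([*cab(-.194,.094),p[2]+.17],-84.9)
E
```

```text
[ 0.63523021 -0.20963999  0.14520318] 0.04433872770491298 45.54544508457184 [-1.63336281  1.54669977  5.80322428]
[-1.7, -0.8, -0.0] [0.0, -0.001, -0.0]
[-75.4, -350.0, -170.1] [0.0, -0.001, -0.0]
```

Call:
step_arm([
  [[0,0,-40,0,0,0],[0,0,-100,0,0,0],[0,0,-160,0,0,0],[0,0,-175,0,0,0],[-20,-55,-175,0,0,0],[-40,-110,-175,0,0,0],[-60,-165,-175,0,0,0],[-74,-220,-175,0,0,0],[-74,-275,-175,0,0,0],[-74,-325,-175,0,0,0]],
])

```text
time: 20.95
tcp_pos: [0.5311, 0.11, 0.3185]
eef_rot: [-0.001, 0.999, 0.045, -0.001]
contact_force: [0.8, -0.2, -2.3]
opening: 0.0445
gripper_force: 47.2
```

Call:
step_arm([
  [[0,-25,0,0,0,0],[0,-25,0,0,0,0],[0,-25,0,0,0,0]],
])

```text
time: 21.32
tcp_pos: [0.5299, 0.1315, 0.3187]
eef_rot: [0.0, 0.999, 0.044, -0.0]
contact_force: [0.7, -0.5, -1.8]
opening: 0.0448
gripper_force: 47.2
```

```bash
python3 - <<'E'
from h import *
m=env.camera_model('wrist');w=np.ascontiguousarray(env.get_image('wrist')[...,::-1]);cv2.imwrite('pics/w8.png',w)
s=env.get_state();p=s['tcp_pos'];print(s['opening'])
e=np.array(cap(w,(280,290),p[2]-.1452+.098,m,thr=222))/1000;print('cap cab',(e-C0)@MC)
rel([*cab(-.1925,.094),.1452+.0243],-84.9)
E
```

```text
0.044682858512411876
cap [528.6 131.6] axes [43.9 44.1]
cap cab [-0.19432951  0.09335146]
[0.5, -1.4, 149.4] [0.001, 0.001, -0.002]
```

View pics/w8.png

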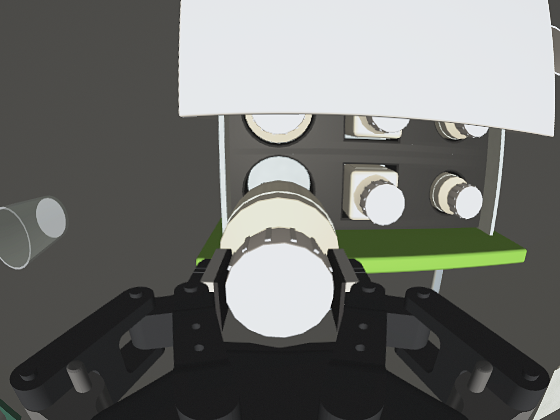

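The large bottle is upright and centred on its pocket (column 279 vs 280), and both placed bottles stand in their pockets. Lower it.

Call:
step_arm([
  [[0.4,-1,40,0,0,0],[0.4,-1,85,0,0,0],[0.4,-1,100,0,0,0],[0.4,-1,114,0,0,0],[0.4,-1,126,0,0,0],[0.4,-1,137,0,0,0],[0.4,-1,145,0,0,0],[0.4,-1,149,0,0,0],[0.4,-1,149,0,0,0],[0.4,-1,149,0,0,0]],
])

```text
time: 22.62
tcp_pos: [0.5307, 0.1336, 0.1706]
eef_rot: [-0.0, 0.999, 0.044, 0.0]
contact_force: [0.9, -0.5, -1.0]
opening: 0.0448
gripper_force: 47.1
```

Call:
step_arm([
  [[0,0,1,0,0,0],[0,0,1,0,0,0]],
])

```text
time: 22.88
tcp_pos: [0.5305, 0.1336, 0.1694]
eef_rot: [-0.0, 0.999, 0.044, 0.0]
contact_force: [-0.4, -0.0, -2.1]
opening: 0.0444
gripper_force: 47.1
```

Call:
step_arm([
  [[0,0,0,0,0,0],[0,0,0,0,0,0],[0,0,0,0,0,0],[0,0,-50,0,0,0],[0,0,-110,0,0,0],[0,0,-120,0,0,0],[0,0,-120,0,0,0]],
], hand=-0.4)

```text
time: 23.75
tcp_pos: [0.5305, 0.1338, 0.2895]
eef_rot: [-0.001, 0.999, 0.045, 0.0]
contact_force: [0.4, 0.9, 0.3]
opening: 0.06
gripper_force: 0.0
```

```bash
python3 - <<'E'
from h import *
m=env.camera_model('wrist');w=np.ascontiguousarray(env.get_image('wrist')[...,::-1])
for q,z in((cab(-.194,.094),.122),(cab(-.194,-.001),.122),(cab(-.194,-.096),.112)):
    try: e=np.array(cap(w,px(m,(*q,z)),z,m,thr=222))/1000;print((e-C0)@MC)
    except Exception as x: print(x)
cv2.imwrite('pics/w9.png',w)
rel([.437,.0295,.27],5.1)
E
```

```text
cap [528.8 134.1] axes [43.7 44.2]
[-0.19386673  0.09583522]
cap [537.3  39.1] axes [35.3 35.8]
[-0.19389403  0.00048746]
cap [545.8 -55.8] axes [31.2 31.6]
[-0.19393305 -0.09488106]
[-102.0, 95.6, 18.6] [-0.001, 0.0, -1.57]
```

All three are in place. Back to the handle to shut the drawer.

Call:
step_arm([
  [[-102,95.5,0,0,0,-1.571],[-102,95.5,0,0,0,-1.571],[-102,95.5,0,0,0,-1.571],[-102,95.5,0,0,0,-1.571],[-102,95.5,0,0,0,-1.571],[-102,95.5,0,0,0,-1.571],[-102,95.5,0,0,0,-1.571],[-102,95.5,0,0,0,-1.571],[-102,95.5,0,0,0,-1.571],[-102,95.5,0,0,0,-1.571]],
], hand=0.06)

```text
time: 25.05
tcp_pos: [0.4366, 0.0294, 0.2883]
eef_rot: [-0.0, 0.675, 0.738, -0.001]
contact_force: [1.0, -0.6, 0.7]
opening: 0.0398
gripper_force: 0.0
```

```bash
python3 - <<'E'
from h import *
rel([.437,.0295,.174],5.1)
m=env.camera_model('wrist');w=env.get_image('wrist')[...,::-1];g=w.max(2).astype(int)
y=200;print([int(v) for v in g[y,240:340:3]]); 
r=[x for x in range(245,320) if g[y,x]>135 and g[y,x]-w[y,x].min()<40];print(r[:1],r[-1:],(onz('wrist',[[np.mean(r),y]],.118,m)[0,:2]-C0)@MC)
E
```

```text
[0.2, 0.6, 114.3] [-0.002, 0.001, -0.001]
[78, 78, 78, 78, 78, 77, 79, 78, 78, 78, 78, 99, 182, 185, 187, 172, 77, 79, 79, 78, 78, 78, 79, 78, 78, 78, 72, 80, 175, 63, 68, 67, 67, 94]
[274] [285] [-0.29508904  0.0089507 ]
```

Call:
step_arm([
  [[0,0.5,45,0,0,0],[0,0.5,90,0,0,0],[0,0.5,114,0,0,0],[0,0.5,114,0,0,0],[0,0.5,114,0,0,0]],
])

```text
time: 25.72
tcp_pos: [0.4382, 0.0296, 0.1761]
eef_rot: [0.0, 0.675, 0.737, 0.0]
contact_force: [-0.2, -0.5, -0.7]
opening: 0.0398
gripper_force: 0.0
```

Call:
step_arm([
  [[0,0,0,0,0,0],[0,0,0,0,0,0],[0,0,0,0,0,0],[0,0,0,0,0,0]],
], hand=1, force=40)

```text
time: 26.22
tcp_pos: [0.4381, 0.0295, 0.1759]
eef_rot: [-0.0, 0.675, 0.738, 0.0]
contact_force: [-2.7, 0.8, 6.0]
opening: 0.0084
gripper_force: 39.2
```

Call:
step_arm([
  [[0,8,0,0,0,0],[0,20,0,0,0,0],[0,35,0,0,0,0],[0,52,0,0,0,0],[0,70,0,0,0,0],[0,86,0,0,0,0],[0,100,0,0,0,0],[0,110,0,0,0,0],[0,115,0,0,0,0],[0,117,0,0,0,0]],
])

```text
time: 27.48
tcp_pos: [0.5544, 0.0399, 0.1758]
eef_rot: [-0.001, 0.675, 0.738, -0.0]
contact_force: [-11.3, -0.4, 16.2]
opening: 0.0085
gripper_force: 42.2
```

Call:
step_arm([
  [[0,1,0,0,0,0],[0,2,0,0,0,0],[0,2,0,0,0,0]],
])

```text
time: 27.85
tcp_pos: [0.5547, 0.0399, 0.1758]
eef_rot: [-0.002, 0.675, 0.738, -0.001]
contact_force: [-15.3, -0.3, 20.3]
opening: 0.0084
gripper_force: 42.6
```

The drawer is against its stop. Release, lift and check.

Call:
step_arm([
  [[0,0,0,0,0,0],[0,0,0,0,0,0],[0,0,0,0,0,0],[0,0,-30,0,0,0],[0,0,-80,0,0,0],[0,-20,-140,0,0,0],[0,-20,-140,0,0,0],[0,-20,-140,0,0,0]],
], hand=0.06)

```text
time: 28.85
tcp_pos: [0.5363, 0.0389, 0.315]
eef_rot: [-0.0, 0.675, 0.738, 0.0]
contact_force: [-0.4, -0.6, -1.0]
opening: 0.0405
gripper_force: 0.0
```

```bash
python3 - <<'E'
from h import *
t=save('top','top9')[...,::-1]
m=env.camera_model('wrist');w=env.get_image('wrist')[...,::-1];g=w.max(2).astype(int)
for y in(150,200):
    r=[x for x in range(245,320) if g[y,x]>135 and g[y,x]-w[y,x].min()<40];print(r[:1],r[-1:],(onz('wrist',[[np.mean(r[:12]),y]],.118,m)[0,:2]-C0)@MC)
cv2.imwrite('pics/e.png',np.hstack([cv2.resize(t[110:300,130:440],(496,304)),cv2.resize(w,(300,225)).repeat(1,0) if 0 else cv2.copyMakeBorder(cv2.resize(w,(300,225)),0,79,0,0,0)]))
s=env.get_state();print(s['contact_force'],s['time'])
E
```

```text
[297] [307] [-0.17663444  0.04545625]
[296] [306] [-0.17695359  0.00335799]
[-0.04117356 -0.21689553 -0.37576332] 28.95
```

View pics/e.png

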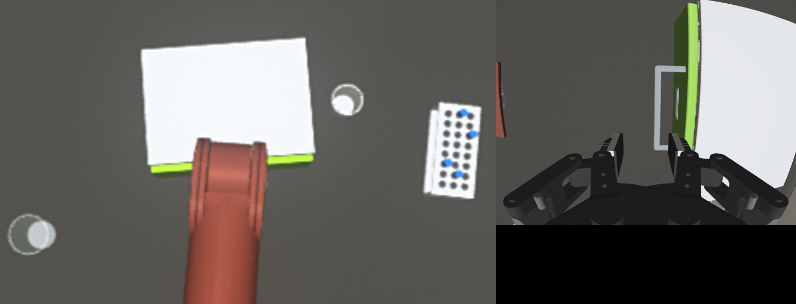

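The drawer is shut: the handle is back at −0.177, as at the start. The bench is clear of bottles, and the cup, rack and beaker look unmoved.

```bash
python3 -c "
from h import *
print(env.hand_in())"
```

```text
the job is handed in; nothing more can be done
None
```

All three bottles were measured within about 1–2 mm of their pocket centres, the drawer is shut, and the job was handed in at about 29 s of the 72 s limit; hand-in returned no verdict.

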